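Set a spoked trolley wheel to valve-up on the run-out stand and bring the indicator in

TASK

Prepare the trolley wheel in the stand for its run-out check: with your fingertips against its spokes, one spoke after another, push the wheel round clockwise (as seen from the robot) until the valve stem is straight up, at twelve o'clock above the hub. Then push the dial indicator's column along its rail towards the wheel until the carriage is fully home against its stop, and leave everything there. Keep off the tyre, the valve stem and the dial, lift nothing, and leave the stand and the small things around it where they are.

Things in the scene. Friction and masses are not known exactly. Their poses are not given: they have to be found in the camera images.
- stand: Grey run-out stand, loose on rubber feet (8 kg). Origin on the desk under the wheel's middle; z up, -x its front (towards the robot, turned by -0.12 to 0.2 rad), +y along the rail from wheel to indicator (left). Axle along x, 165 mm up. Base plate 24 mm thick, front edge x = -70 mm, right edge y = -108 mm, left end y = 285 mm. An upright fork leg before and behind the wheel.
- hub_centre (a point): Middle of the wheel, on the axle, in the tyre's middle plane, 165 mm up; fixed to the stand, same axes. The front fork leg stands at x = -40 to -50 mm (nut to -66), 32 mm wide at the hub, 54 at its foot, top 16 mm above this point, so the wheel's part straight below the hub is hidden from the front; the rear leg is alike at x = +40 to +50. Hub of radius 26 mm, x = -26 to 26 mm.
- wheel (a joint): Turn of the wheel, rad: 0 = valve stem straight up; grows clockwise seen from the front. Starts between -5.7 and -3.8, so it must go forward by 3.8 to 5.7. Turns both ways with 0.14 N m friction and stays where left. Five straight spokes 17 mm wide at 36, 108, 180, 252, 324 degrees clockwise from the valve, between x = -17 and 0 mm of the middle plane, windows between them open right through.
- valve_tip (a point): Inner end of the valve stem: a brass stem 9 mm thick with a rubber foot, that sticks from the rim straight towards the hub, midway between two spokes, from radius 96 mm to radius 63 mm in the wheel's middle plane. When it is at the top this point is 228 mm over the desk.
- carriage (a joint): Travel of the indicator carriage along its rail in m: 0 = far end of the rail, grows towards the wheel (stand -y), 0.0545 = home against its stop, where the plunger just meets the tread. Starts between 0 and 0.012; moves with 1.5 N and stays where it is left.
- column_top (a point): Middle of the top of the upright steel column on the carriage: 16 mm in diameter, top 250 mm over the desk, 30 mm behind (+x) the wheel's middle plane. The bare column above the dial (from 200 to 250 mm up) is the place to push, from the side away from the wheel (stand +y).
- dial: Dial indicator clamped to the column: round, 56 mm in diameter, face to the front, from 12 mm in front to 16 mm behind the wheel's middle plane; origin at its middle, 165 mm over the desk; plunger points to the wheel.
- tyre: Black tyre of the wheel, 256 mm in diameter, 35 mm wide (x = -17.5 to 17.5 mm); origin at the hub centre, turns with the wheel. Inside it an aluminium rim of inner radius 96 mm, which may be touched.
- valve: The valve stem; origin at the hub centre, turns with the wheel.
- hex_key: Black hexagon key 94 x 36 x 8 mm lying in front of the stand: to be left alone.
- gauge_block_1: Small steel gauge block 35 x 12 x 9 mm lying in front of the stand: to be left alone.
- ring_gauge: Steel ring 46 mm in diameter, 16 mm high, in front of the stand: to be left alone.
- objective_can: Light grey screw-top can 47 mm in diameter, 52 mm high, right of the stand: to be left alone.

How it is judged:
On the way, in this order (a step that is already met when the one before it is completed fails the run):
1. the valve stem is straight up and the wheel at rest, the indicator still back ((value of joint wheel between -0.1 and 0.1 rad or value of joint wheel between 6.183 and 6.383 rad) and velocity of joint wheel between -0.1 and 0.1 rad/s and value of joint carriage below 0.03 m), for 0.2 s.
2. the indicator carriage is home against its stop (value of joint carriage above 0.0515 m), for 0.2 s.
At the end, for the whole second after the job is handed in: The wheel was brought round clockwise and rests with the valve stem within 0.1 rad of straight up (one more full turn clockwise is allowed); the carriage is within 3 mm of its stop; the stand is within 15 mm of where it stood ((value of joint wheel between -0.1 and 0.1 rad or value of joint wheel between 6.183 and 6.383 rad) and value of joint carriage above 0.0515 m and velocity of joint wheel between -0.05 and 0.05 rad/s and distance of stand from where it was at the start of the episode below 0.015 m); the robot touches nothing.
It fails at once if the wheel is turned the wrong way, back past the next valve-up position (value of joint wheel below -6.1 rad).
It fails at once if the tyre is pushed (contact force between any of the fingers, the arm and tyre above 3 N).
It fails at once if the valve stem or the dial indicator is pushed (contact force between any of the fingers, the arm and valve above 3 N or contact force between any of the fingers, the arm and dial above 3 N).
It fails at once if the stand is shifted, lifted or tipped (distance of stand from where it was at the start of the episode above 0.015 m or angle between stand's own z axis and vertical above 0.05 rad).
It fails at once if the small things around the stand are moved or lifted (distance of any of hex_key, gauge_block_1, ring_gauge, objective_can from where it was at the start of the episode above 0.015 m).
It also fails if it takes over 67 s, if anything falls off the work surface, if the arm or the gripper's body presses on something with over 40 N, if the wrist force passes 120 N, or if a joint passes its speed limit or range.

ROBOT

A 6-joint arm with a two-finger parallel gripper is mounted at the origin on a cart in front of the work surface, level with it; the furniture and walls round the work are solid. World frame = base frame: x ahead of the robot, y to its left, z up, the work surface at z = 0. Lengths are in m, angles in rad, forces in N, time in s.
With the tool pointing down it reaches from about 0.275 to 0.75 m from the base axis. Payload 10.2 kg.
Tool frame: the origin (TCP) lies midway between the tips of the shut fingers; the grasp point (between the pads) lies 19 mm behind it (env.hold_point_z is the distance from the TCP to the grasp point, in m); z points along the fingers, y is the line along which they close (so a half turn about z gives the same grasp; the last joint's range is limited). The gripper opens to 85 mm and grips with 20 to 120 N. Pads are 22 mm wide; open, the fingers measure 114 mm over their backs; the gripper's body (76 mm by 85 mm) begins 54 mm behind the grasp point. The pads swing forward as they close: fully open they stand 13 mm farther back than shut.
Start: joints at [-1.392, 0.313, 1.498, -0, 1.331, -0.223], TCP at [0.205, -0.483, 0.231] pointing down, gripper open.
Joint ranges: [-2.94, 2.94], [-0.97, 2.17], [0.19, 2.56], [-1.23, 4.37], [0.02, 3.11], [-2.88, 2.88]. Speed limits (rad/s): [2.39, 2.39, 3.01, 3.14, 3.14, 3.14].

INTERFACE

Orientations are given as a unit quaternion [x, y, z, w].
In Python, from bench import env, kinematics, monitor, eyes, job gives the robot as it stands. The module is installed in compiled form; this text tells all that it offers. Calls block until the motion is done:
- env.reach(position, orientation): joint-space move of the TCP to a pose.
- env.movel(position, velocity=0.15, frame=None, guard=None): straight line of the TCP; frame=None keeps the orientation; velocity is the mean speed in m/s. With guard (N) it stops when the force on the tool has changed by that much, and returns True; else False.
- env.set_joints(angles): joint-space move.
- env.release() and env.close_gripper(effort=None): open the fingers fully, or close them until they stop; effort is the grip in N (None keeps the last).
- env.hold(seconds).
- kinematics.ik(position, orientation): joint angles nearest the present ones, or None.
- monitor.sense(): the state.
- eyes.grab_frame(name): name is "scene" or "top"; returns a dict with "frame" (420x560x3 uint8, red, green, blue), "mtx" (3x3 intrinsics, pixels), "view" (4x4, takes a point from world to camera coordinates). Camera axes: x right, y down, z forward; pixel columns grow to the right and rows downward; lengths in m; the calibration is good to about 2 mm. A picture is of the moment at which its call begins. There is no depth.
A pose or a line that the arm cannot do raises env.MotionError and nothing moves.
- job.hand_in(): hands the job in; it is judged then, once.
The state is a dict: "clock": time; "joints": joint angles; "qvel": joint speeds; "joint_efforts": joint torques, N m; "position": TCP position; "ee_rot": TCP orientation; "contact_force": force on the tool from outside, world axes, zero at the start; "ft_torque": the same for the moment, N m; "finger_gap": opening from 0.0 (shut) to 1.0 (fully open); "gripper_force": force on a finger pad.
Only numpy, scipy, OpenCV 4.12 (cv2) and the standard library are available. Lean on these libraries where they do the work, as an engineer would, in place of code of your own. Each camera call takes 0.05 s, during which the arm holds its last target. There are 200 camera calls.

## Working session

There is one attempt and no reset: what is moved stays moved. The work goes in short steps, each a Python script; the robot and the scene stay as the last script left them, time stands still between calls to the robot, and variables do not carry over. Pictures are saved under pics/ and viewed, at most 14 in all, crops included, and the job is handed in when it is done.

```bash
mkdir -p pics
python3 - <<'E'
from bench import env, kinematics, monitor, eyes, job
import cv2, numpy as np
for n in ("scene","top"):
    f=eyes.grab_frame(n); cv2.imwrite(f"pics/{n}0.png",f["frame"][:,:,::-1])
    np.savez(f"{n}.npz",**f)
    v=f["view"]; print(n,f["mtx"].round(1).tolist(),v.round(3).tolist(),(-v[:3,:3].T@v[:3,3]).round(3))
print(monitor.sense())
E
```

```text
scene [[457.6, 0.0, 285.5], [0.0, 457.6, 209.3], [0.0, 0.0, 1.0]] [[-0.667, -0.745, -0.004, 0.336], [-0.289, 0.264, -0.92, 0.33], [0.687, -0.612, -0.392, 0.695], [0.0, 0.0, 0.0, 1.0]] [-0.158  0.589  0.577]
top [[539.9, 0.0, 274.5], [0.0, 539.9, 210.6], [0.0, 0.0, 1.0]] [[0.007, -1.0, 0.015, -0.049], [-0.996, -0.008, -0.093, 0.595], [0.093, -0.014, -0.996, 1.185], [0.0, 0.0, 0.0, 1.0]] [ 0.483 -0.027  1.235]
{'clock': 0.1, 'joints': array([-1.39239819e+00,  3.13401848e-01,  1.49832536e+00, -1.46808496e-05,
        1.33097091e+00, -2.23419632e-01]), 'qvel': array([-0.00014659, -0.0009535 , -0.00133078,  0.00037197,  0.00022637,
        0.00035662]), 'joint_efforts': array([ 2.02109120e-03, -4.12899971e+01, -2.60144001e+01, -1.83234924e-04,
        3.01386674e-03,  1.68186131e-05]), 'position': array([ 0.20526102, -0.48298326,  0.23080176]), 'ee_rot': array([ 9.79885107e-01,  1.99561698e-01,  5.31388877e-06, -5.52756686e-04]), 'contact_force': array([-0.32060451,  0.10532326,  0.25794042]), 'ft_torque': array([-0.01070846,  0.00203094,  0.06382923]), 'gripper_force': 0.0, 'finger_gap': 1.000429478882221}
```

View pics/scene0.png

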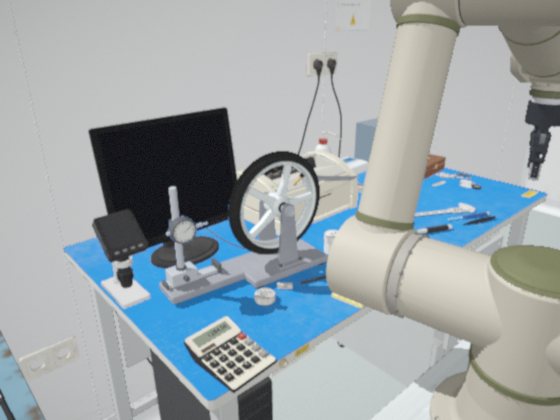

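View pics/top0.png

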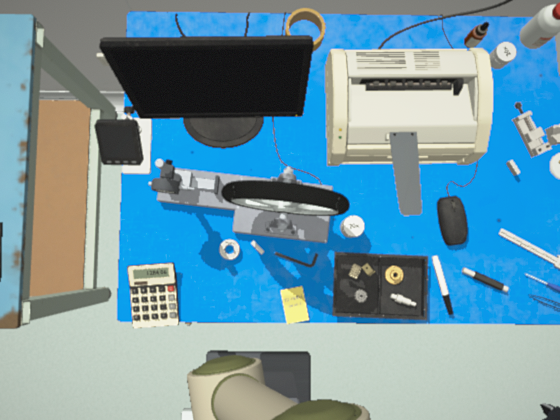

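The scene view shows the wheel at about (277,202) and the column top at (174,188). In the top view the tyre runs from (222,190) to (349,205). I'll zoom in on both.

Run:
```python
import cv2
a=cv2.imread("pics/scene0.png")[140:290,160:340]; cv2.imwrite("pics/s1.png",cv2.resize(a,None,fx=4,fy=4,interpolation=2))
a=cv2.imread("pics/top0.png")[145:275,145:375]; cv2.imwrite("pics/t1.png",cv2.resize(a,None,fx=3.4,fy=3.4,interpolation=2))
```

```text
(no output)
```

View pics/s1.png

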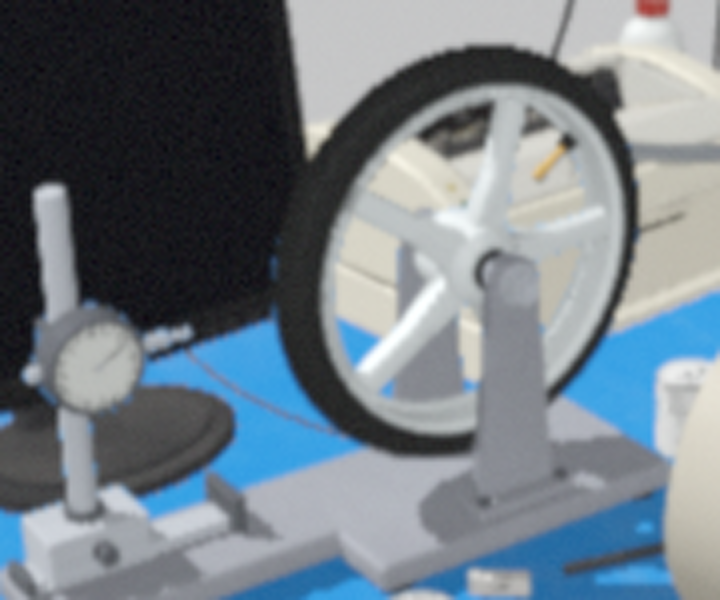

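View pics/t1.png

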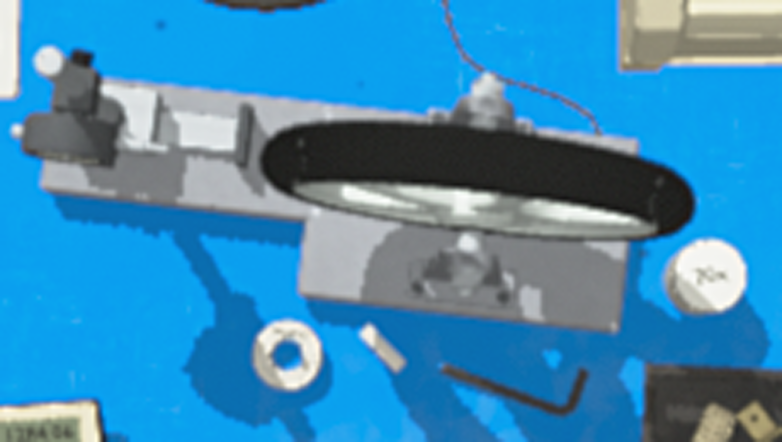

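The valve stem (brass) is at scene pixel (296,181), upper right of the hub at roughly one o'clock. The plate corners in the top crop are front-left (300,296), front-right (618,330) and rear-right (637,140).

```bash
cat > h.py <<'E'
import numpy as np, cv2
def ray(f,uv):
    d=np.linalg.inv(f["mtx"])@[*uv,1]; R=f["view"][:3,:3]; return -R.T@f["view"][:3,3], R.T@d
def plane(f,uv,n,p0):
    c,d=ray(f,uv); return c+d*(np.dot(n,p0-c)/np.dot(n,d))
def proj(f,p):
    q=f["view"]@[*p,1]; q=f["mtx"]@q[:3]; return q[:2]/q[2]
E
python3 - <<'E'
from h import *
S=dict(np.load("scene.npz"));T=dict(np.load("top.npz"))
t=lambda x,y:(145+(x+.5)/3.4-.5,145+(y+.5)/3.4-.5)
s=lambda x,y:(160+(x+.5)/4-.5,140+(y+.5)/4-.5)
z=np.array([0,0,1.])
fl,fr,rr=[plane(T,t(*p),z,.024*z) for p in((300,296),(618,330),(637,140))]
print(fl,fr,rr)
v=fl-fr; yaw1=np.arctan2(-v[0],v[1]); w=rr-fr; yaw2=np.arctan2(w[1],w[0]); print(yaw1,yaw2,np.linalg.norm(v))
# scene corner of front plate
print('scene FL',plane(S,s(388,578),z,.024*z), 'left-end', )
yaw=(2*yaw1+yaw2)/3 if abs(yaw1-yaw2)<.1 else yaw1
R=np.array([[np.cos(yaw),-np.sin(yaw),0],[np.sin(yaw),np.cos(yaw),0],[0,0,1]])
O=fr-R@[-.07,-.108,.024]
print("yaw",yaw,"O",O)
h=O+.165*z
# tyre ellipse from scene: black pixels; check projected outline
for nm,p in dict(nut=[-.066,0,.165],colhome=[.03,.2,.25],legtop=[-.05,0,.181],tyretop=[0,0,.293]).items():
    print(nm,proj(S,O+R@p),proj(T,O+R@p))
for nm,c in dict(valvetip=(538,178),foot=(565,145),spoke=(507,100)).items():
    p=R.T@(plane(S,s(*c),R[:,0],h)-h); print(nm,p,np.hypot(p[1],p[2]),np.arctan2(-p[1],p[2]))
# column top: scene ray at z=.25
c=plane(S,s(50,186),z,.25*z); print("col",c,R.T@(c-O),proj(T,c))
np.savez("pose.npz",R=R,O=O,yaw=yaw)
a=cv2.imread("pics/scene0.png");b=cv2.imread("pics/top0.png")
for im,f in((a,S),(b,T)):
    for r in(.128,.096,.063):
        for q in np.linspace(0,6.28,60):
            u=proj(f,h+R@[0,-r*np.sin(q),r*np.cos(q)]);cv2.circle(im,tuple(int(x*8) for x in u),3,(0,0,255),-1,shift=3)
    u=[proj(f,O+R@p) for p in((-.07,-.108,.024),(-.07,.285,.024))]
    cv2.line(im,*[tuple(int(x) for x in q) for q in u],(0,255,0),1)
o=np.vstack([cv2.resize(a[130:290,150:350],(450,360)),cv2.resize(b[145:275,145:375],(450,254))])[:600]
cv2.imwrite("pics/ov.png",o)
E
```

```text
[0.54710526 0.04879442 0.024     ] [ 0.52625238 -0.16124202  0.024     ] [ 0.65289458 -0.1741901   0.024     ]
-0.0989578752287256 -0.10188734079770836 0.21106906161925945
scene FL [0.53788948 0.05606817 0.024     ] left-end
yaw -0.09993436375171987 O [ 6.06678090e-01 -6.07646346e-02  2.08166817e-17]
nut [292.16438976 212.44760438] [280.39255892 231.35658449]
colhome [189.01406324 183.48807122] [179.17316414 165.43529877]
legtop [287.9528085  203.74538525] [281.46653897 222.79251534]
tyretop [274.71702746 151.14819262] [286.23166128 190.14225204]
valvetip [ 8.89328157e-17 -5.53087833e-02  3.68570211e-02] 0.06646428752579907 0.9829877773026786
foot [-8.75237831e-17 -7.56551260e-02  5.35792501e-02] 0.09270617098945359 0.954585629360009
spoke [-2.86067149e-17 -3.24701443e-02  9.00774423e-02] 0.09575100980705427 0.34597089430722106
col [0.66613254 0.16960688 0.25      ] [0.03617409 0.23515378 0.25      ] [160.60835916 160.08774086]
```

View pics/ov.png

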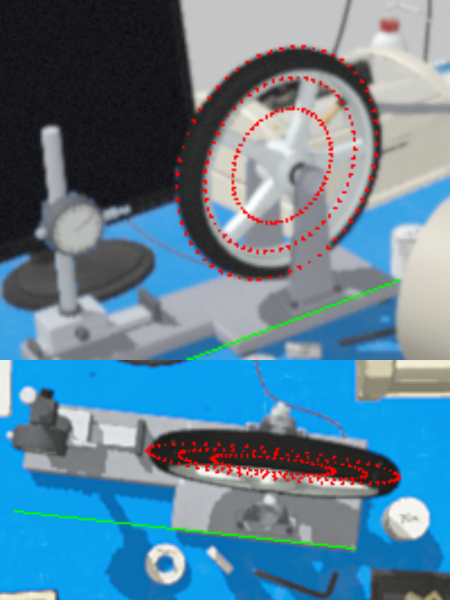

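The overlay agrees with the tyre and plate in both views to a few mm. The valve sits at about 55.5° clockwise of top, so wheel ≈ -5.31 rad. Next I'll check reach with a horizontal tool.

```bash
cat >> h.py <<'E'
from scipy.spatial.transform import Rotation as Ro
P=np.load("pose.npz"); R=P["R"]; O=P["O"]
def quat(roll):   # tool z along stand +x, tool x up at roll 0
    zt=np.array([1.,0,0]); xt=np.array([0,-np.sin(roll),np.cos(roll)]); yt=np.cross(zt,xt)
    return Ro.from_matrix(R@np.column_stack([xt,yt,zt])).as_quat()
def pt(x,deg,r=.062):
    a=np.radians(deg); return O+R@[x,-r*np.sin(a),.165+r*np.cos(a)]
E
python3 - <<'E'
from h import *
from bench import kinematics
T=dict(np.load("top.npz"))
c=plane(T,(145+48.5/3.4-.5,145+60.5/3.4-.5),[0,0,1],np.array([0,0,.25]));print("col stand",R.T@(c-O))
for roll in(0,np.pi/2,-np.pi/2,np.pi):
    print(roll)
    for nm,p in dict(pre=pt(-.13,-88),l=pt(-.002,-88),t=pt(-.002,0),r=pt(-.002,100),col=O+R@[.038,.27,.235],colh=O+R@[.038,.2,.235]).items():
        q=kinematics.ik(p,quat(roll)); print(nm,p.round(3),None if q is None else np.round(q,2))
E
```

```text
col stand [0.03171732 0.23800116 0.25      ]
0
pre [0.484 0.014 0.167] [-0.35  0.6   2.56  2.89  1.59 -1.57]
l [0.611 0.001 0.167] [-0.26  0.62  2.21  2.98  1.27 -1.52]
t [ 0.605 -0.061  0.227] [-0.44  0.44  2.23  2.77  1.13 -1.4 ]
r [ 0.599 -0.121  0.154] [-0.6   0.66  2.21  2.62  1.33 -1.44]
col [0.671 0.204 0.235] [ 0.26  0.58  1.88  3.59  0.94 -1.85]
colh [0.664 0.134 0.235] [ 0.1   0.53  1.98  3.39  0.96 -1.72]
1.5707963267948966
pre [0.484 0.014 0.167] [-0.35  0.6   2.56  2.89  1.59 -0.  ]
l [0.611 0.001 0.167] [-0.26  0.62  2.21  2.98  1.27  0.05]
t [ 0.605 -0.061  0.227] [-0.44  0.44  2.23  2.77  1.13  0.17]
r [ 0.599 -0.121  0.154] [-0.6   0.66  2.21  2.62  1.33  0.13]
col [0.671 0.204 0.235] [ 0.26  0.58  1.88  3.59  0.94 -0.28]
colh [0.664 0.134 0.235] [ 0.1   0.53  1.98  3.39  0.96 -0.15]
-1.5707963267948966
pre [0.484 0.014 0.167] None
l [0.611 0.001 0.167] None
t [ 0.605 -0.061  0.227] None
r [ 0.599 -0.121  0.154] None
col [0.671 0.204 0.235] [0.26 0.58 1.88 3.59 0.94 2.87]
colh [0.664 0.134 0.235] None
3.141592653589793
pre [0.484 0.014 0.167] [-0.35  0.6   2.56  2.89  1.59  1.57]
l [0.611 0.001 0.167] [-0.26  0.62  2.21  2.98  1.27  1.62]
t [ 0.605 -0.061  0.227] [-0.44  0.44  2.23  2.77  1.13  1.74]
r [ 0.599 -0.121  0.154] [-0.6   0.66  2.21  2.62  1.33  1.7 ]
col [0.671 0.204 0.235] [0.26 0.58 1.88 3.59 0.94 1.29]
colh [0.664 0.134 0.235] [0.1  0.53 1.98 3.39 0.96 1.42]
```

```bash
cat >> h.py <<'E'
Q=quat(np.pi/2)
def arc(env,monitor,a0,a1,x=-.002,step=15,v=.1):
    n=max(1,int(np.ceil(abs(a1-a0)/step)))
    for a in np.linspace(a0,a1,n+1)[1:]:
        env.movel(pt(x,a),velocity=v,frame=Q)
    s=monitor.sense(); print("arc",a1,round(s["clock"],1),s["contact_force"].round(1))
E
python3 - <<'E'
from h import *
from bench import *
from bench import env, kinematics, monitor, eyes
env.close_gripper(20)
env.set_joints([-1.39,.2,2.2,2.9,1.3,0]); s=monitor.sense(); print(s["position"],s["clock"])
env.set_joints([-.35,.2,2.2,2.9,1.3,0]); s=monitor.sense(); print(s["position"],s["clock"])
env.reach(pt(-.10,-88),Q); s=monitor.sense(); print(s["position"],pt(-.1,-88),s["clock"],s["contact_force"])
f=eyes.grab_frame("scene"); cv2.imwrite("pics/s2.png",cv2.resize(f["frame"][110:310,140:400,::-1],None,fx=3,fy=3))
E
```

```text
[ 0.27118546 -0.50878118  0.42312309] 3.325
[ 0.57597598 -0.02447391  0.42299235] 5.325
[0.51398345 0.01048893 0.16807508] [0.51335887 0.01086526 0.16716377] 6.3333 [-0.36842125  0.73206152  0.07287659]
```

View pics/s2.png

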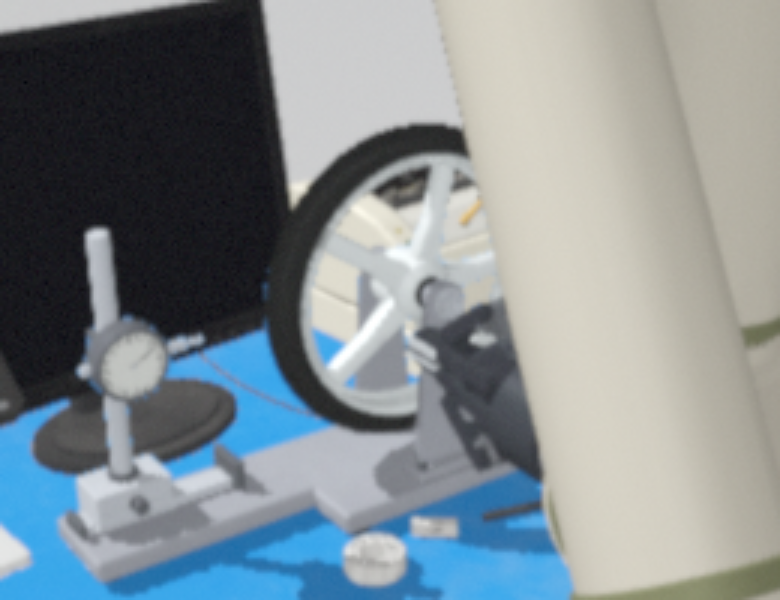

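The shut fingers are horizontal in front of the wheel, with their tips at about (412,342) in the crop, ready for the nine o'clock window. I'll go in with a guard and push.

Run:
```python
from h import *
from bench import env, kinematics, monitor, eyes
g=env.movel(pt(-.002,-88),velocity=.1,frame=Q,guard=5); s=monitor.sense(); print(g,s["position"],s["contact_force"],s["clock"])
if not g:
    arc(env,monitor,-88,-60); arc(env,monitor,-60,-30)
f=eyes.grab_frame("scene"); cv2.imwrite("pics/s3.png",cv2.resize(f["frame"][110:310,140:400,::-1],None,fx=3,fy=3))
```

```text
False [0.61049153 0.00117761 0.16697936] [-0.98950826  0.11808482 -0.475069  ] 7.5167
arc -60 8.1 [ 0.2 -0.1 -0.5]
arc -30 8.7 [-0.1  0.1 -0.4]
```

View pics/s3.png

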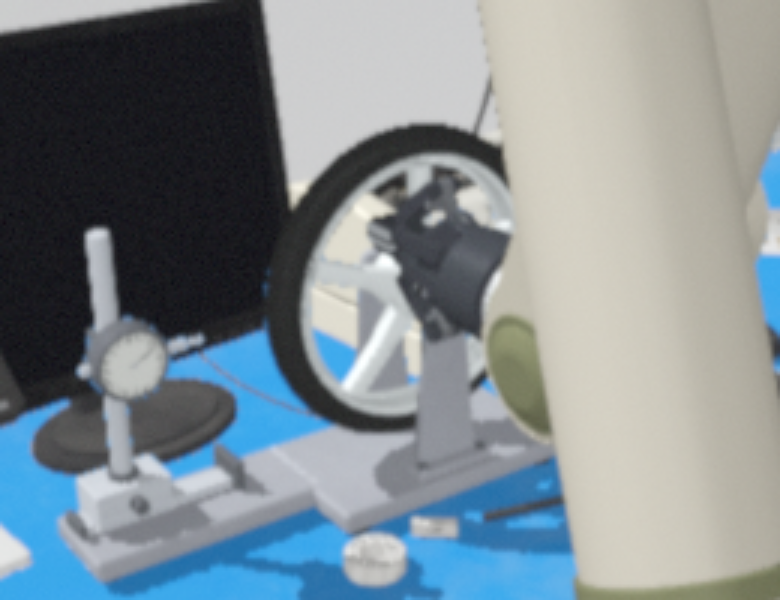

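The spoke pattern has moved on by about 62° clockwise: spoke ends are now at (318,270) and (350,387), and the valve has left the upper-right window. It coasted a little, so I'll continue more slowly at the end of the arc, withdraw and measure.

Run:
```python
from h import *
from bench import env, kinematics, monitor, eyes
arc(env,monitor,-30,60,v=.1); arc(env,monitor,60,95,v=.05)
env.movel(pt(-.002,85),velocity=.08,frame=Q)
env.movel(pt(-.10,85),velocity=.2,frame=Q)
env.movel(pt(-.10,-40,.07),velocity=.3,frame=Q)
print(monitor.sense()["clock"])
f=eyes.grab_frame("scene"); np.savez("scene4.npz",**f); im=f["frame"]
cv2.imwrite("pics/s4.png",cv2.resize(im[110:310,140:400,::-1],None,fx=3,fy=3))
def brass(f):
    h=cv2.cvtColor(f["frame"],cv2.COLOR_RGB2HSV)[140:260,210:330]
    m=cv2.inRange(h,(10,110,80),(28,255,255)); n,_,st,c=cv2.connectedComponentsWithStats(m)
    for i in range(1,n):
        if st[i,4]>3:
            p=R.T@(plane(f,c[i]+[210,140],R[:,0],O+[0,0,.165])-O-[0,0,.165]); print(st[i,4],c[i]+[210,140],np.hypot(p[1],p[2]).round(4),np.degrees(np.arctan2(-p[1],p[2])).round(1))
print("ref");brass(dict(np.load("scene.npz")));print("now");brass(f)
```

```text
arc 60 10.6 [-0.4  0.1  0.3]
arc 95 11.8 [0.4 0.6 0.2]
13.3667
ref
now
```

View pics/s4.png

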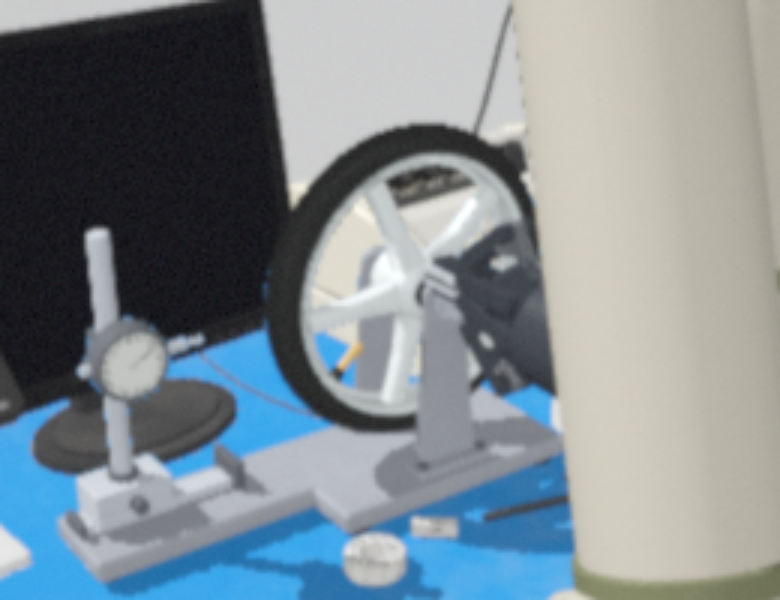

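The wheel turned clockwise. The valve is now at lower left, with its tip at crop (358,350) and its foot at (338,372). The next spoke clockwise ends at (320,315) and the one after, which I'll push, at (380,190). Now to compute the angles.

```bash
cat >> h.py <<'E'
def ang(f,uv,x=0.):
    h=O+[0,0,.165]
    p=R.T@(plane(f,uv,R[:,0],h+R@[x,0,0])-h); return round(float(np.hypot(p[1],p[2])),4),round(float(np.degrees(np.arctan2(-p[1],p[2]))),1)
def brass(f):
    h=cv2.cvtColor(f["frame"],cv2.COLOR_RGB2HSV); m=cv2.inRange(h,(10,80,120),(26,255,255))
    n,_,st,c=cv2.connectedComponentsWithStats(m)
    for i in range(1,n):
        r,a=ang(f,c[i])
        if st[i,4]>4 and .05<r<.1: print("brass",st[i,4],c[i].round(1),r,a)
E
python3 - <<'E'
from h import *
f=dict(np.load("scene4.npz")); c=lambda x,y:(140+(x+.5)/3-.5,110+(y+.5)/3-.5)
print([ang(f,c(*p)) for p in((358,350),(338,372))],[ang(f,c(*p),-.014) for p in((320,315),(378,190),(475,207),(392,392))])
g=dict(np.load("scene.npz"));brass(g);brass(f)
print(cv2.cvtColor(f["frame"],cv2.COLOR_RGB2HSV)[226:231,255:261].tolist())
E
```

```text
[(0.0665, -133.9), (0.0898, -131.8)] [(0.0894, -90.2), (0.0937, -22.0), (0.0782, 45.9), (0.0879, -162.8)]
brass 17 [296.8 179.9] 0.0782 54.2
brass 19 [256.8 228.2] 0.0732 -132.3
[[[106, 101, 228], [168, 6, 204], [20, 79, 227], [21, 110, 220], [20, 115, 201], [18, 86, 180]], [[113, 40, 216], [17, 57, 224], [20, 103, 222], [20, 113, 206], [20, 99, 185], [16, 52, 162]], [[14, 29, 213], [20, 89, 223], [20, 105, 208], [20, 83, 185], [17, 52, 166], [6, 9, 149]], [[20, 78, 226], [20, 97, 214], [18, 57, 184], [23, 6, 160], [113, 7, 153], [113, 14, 150]], [[20, 101, 222], [18, 58, 192], [108, 43, 184], [105, 63, 182], [106, 34, 164], [111, 17, 153]]]
```

The valve is at about -131°, which puts the spoke to push at -23° and its window centre at -59°. I'll push until it is a bit short of the goal, then measure.

Run:
```python
from h import *
from bench import env, kinematics, monitor, eyes
env.movel(pt(-.10,-59),velocity=.2,frame=Q)
g=env.movel(pt(-.002,-59),velocity=.12,frame=Q,guard=5); print(g,monitor.sense()["contact_force"])
if not g:
    arc(env,monitor,-59,35,v=.1); arc(env,monitor,35,70,v=.04)
    f=eyes.grab_frame("scene"); np.savez("scene5.npz",**f); brass(f)
    cv2.imwrite("pics/s5.png",cv2.resize(f["frame"][110:310,140:400,::-1],None,fx=3,fy=3))
```

```text
False [ 0.90769509 -0.18137159 -0.0594911 ]
arc 35 16.7 [ 0.3  0.2 -0.7]
arc 70 18.1 [-0.   0.5  0.3]
brass 31 [269.3 175.7] 0.0746 -12.5
```

View pics/s5.png

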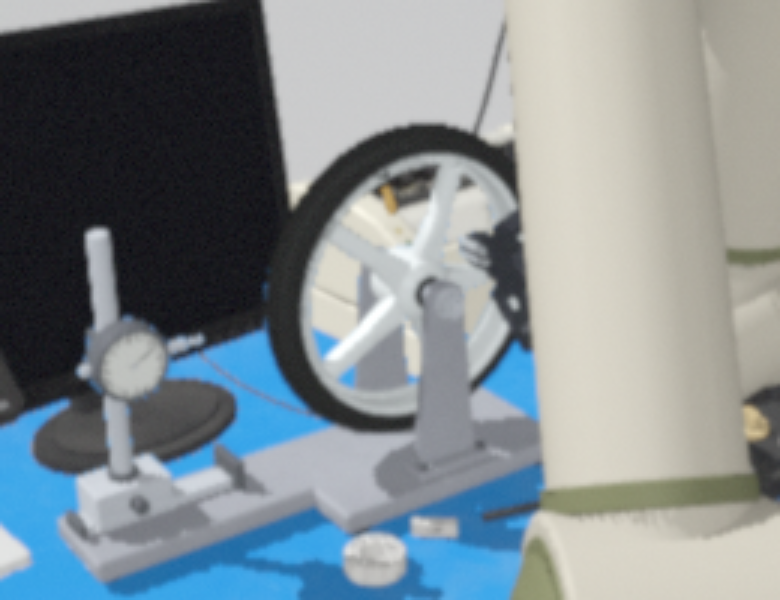

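The valve is now at roughly -12.5°, just left of the top, with the stem from crop (385,185) to (392,210). The finger rests on the spoke at right, (475,250). I'll check the scene camera's bias against the fork leg's right edge.

Run:
```python
from h import *
f=dict(np.load("scene5.npz")); im=f["frame"].astype(int)
C=lambda p:((proj(f,O+R@p)-[140,110])*3+1).round(1)
for z in(.14,.11,.08,.05):
    w=.016+.011*(.165-z)/.141; print(z,"R",C([-.05,-w,z]),"L",C([-.05,w,z]),"Lback",C([-.04,w,z]))
for r in (219,228,238,248): print(r,(r-110)*3+1,im[r,270:303].sum(1)//3)
print("nut",C([-.066,0,.165]),"dial c",C([-.012,.238,.165]))
# ellipse of tyre outer silhouette, from reference
g=cv2.inRange(cv2.cvtColor(f["frame"],cv2.COLOR_RGB2GRAY),0,60)
h=O+[0,0,.165]
# rim inner window edges: predicted front-rim inner circle leftmost/topmost at x=-.017,r=.096
pts=np.array([C([-.0175,-.096*np.sin(a),.165+.096*np.cos(a)]) for a in np.linspace(0,6.28,120)]);print("rim front",pts.min(0),pts.max(0))
pts=np.array([C([-.0,-.128*np.sin(a),.165+.128*np.cos(a)]) for a in np.linspace(0,6.28,120)]);print("tyre mid",pts.min(0),pts.max(0))
```

```text
0.14 R [463.6 325.8] L [426.  337.3] Lback [418.4 332.9]
0.11 R [465.8 359.9] L [423.9 373.5] Lback [416.4 368.9]
0.08 R [468.  393.1] L [421.7 408.9] Lback [414.3 404.1]
0.05 R [470.2 425.6] L [419.6 443.7] Lback [412.3 438.7]
219 328 [184 174 156 149 175 209 210 192 178 175 164 140 138 141 142 141 142 140
 141 140 140 142 140 141 154 179 188 189 191 202 208 200 194]
228 355 [141 138 140 142 159 196 210 214 214 206 175 152 146 143 143 144 142 142
 143 142 141 140 142 140 142 157 180 187 191 193 196 202 204]
238 385 [143 145 148 153 157 163 175 182 176 148 132 139 142 143 146 144 144 144
 142 142 143 143 142 141 143 135 112  75  57  91 129 148 156]
248 415 [128 126 122 116 107  98  85  80  99 124 135 144 146 145 145 145 143 143
 144 144 145 144 143 143 144 143 151 170 183 186 185 185 184]
nut [457.5 308.3] dial c [134.3 365.4]
rim front [314.7 168.6] [515.8 403.1]
tyre mid [265.1 122.1] [532.3 431.9]
```

The camera bias is under about 1 px, so -12.5° is trustworthy to about 2°. I'll inch forward slowly and re-measure.

Run:
```python
from h import *
from bench import env, kinematics, monitor, eyes
f=dict(np.load("scene5.npz"));print([ang(f,u) for u in((268.2,171.5),(270.5,179.8))])
def look(n):
    f=eyes.grab_frame("scene"); np.savez(n,**f); brass(f); return f
a=70
for b in(76,80):
    arc(env,monitor,a,b,v=.015,step=6); a=b; env.hold(.2); f=look("scene6.npz")
cv2.imwrite("pics/s6.png",cv2.resize(f["frame"][140:250,225:325,::-1],None,fx=5,fy=5,interpolation=2))
```

```text
[(0.0855, -12.7), (0.0636, -11.7)]
arc 76 18.7 [-0.  -0.   0.8]
brass 33 [271.4 175. ] 0.074 -8.0
arc 80 19.4 [0.4 0.5 0.4]
brass 34 [273.3 174.3] 0.0741 -3.8
```

View pics/s6.png

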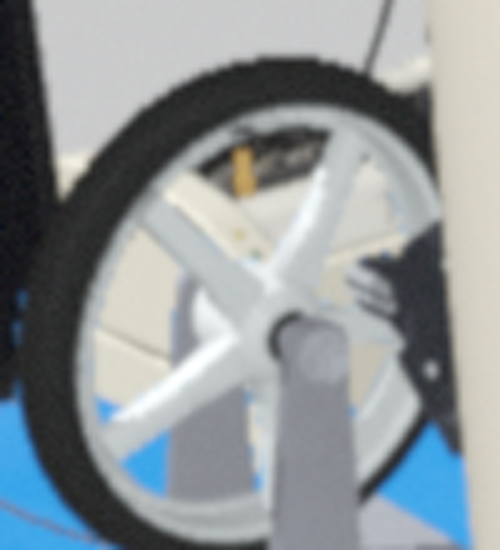

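The stem is nearly vertical at crop (245,172), about -3.8°. One more small push, cross-checked with the two upper spokes at crop (345,150) and (155,215).

Run:
```python
from h import *
from bench import env, kinematics, monitor, eyes
f=dict(np.load("scene6.npz"))
c=lambda x,y:(225+(x+.5)/5-.5,140+(y+.5)/5-.5)
print("spokes (36,-36,-108 + wheel):",[ang(f,c(*p),x) for x in(-.017,-.008) for p in((345,150),(155,215),(110,440))])
arc(env,monitor,80,83.2,v=.012,step=6); env.hold(.3)
f=eyes.grab_frame("scene"); brass(f)
env.movel(pt(-.002,74),velocity=.05,frame=Q); env.hold(.2)
f=eyes.grab_frame("scene"); brass(f); print(monitor.sense()["contact_force"])
np.savez("scene7.npz",**f)
```

```text
spokes (36,-36,-108 + wheel): [(0.0905, 26.8), (0.0959, -42.0), (0.0968, -108.4), (0.0906, 31.7), (0.0893, -40.9), (0.0935, -112.3)]
arc 83.2 20.1 [1.  0.1 2.1]
brass 34 [274.7 173.8] 0.0744 -0.7
brass 35 [274.8 173.8] 0.0742 -0.6
[-0.03270522  0.29720763 -0.52771625]
```

Both methods agree on about -1°. Next I withdraw and go to the far side of the column.

Run:
```python
from h import *
from bench import env, kinematics, monitor, eyes
W=lambda x,y,z=.235:O+R@[x,y,z]
env.movel(pt(-.11,74),velocity=.15,frame=Q)
env.movel(W(-.11,.1),velocity=.25,frame=Q)
env.movel(W(-.10,.276),velocity=.25,frame=Q)
g=env.movel(W(.038,.276),velocity=.12,frame=Q,guard=4); s=monitor.sense(); print(g,s["contact_force"],s["clock"],R.T@(s["position"]-O))
f=eyes.grab_frame("scene"); brass(f); cv2.imwrite("pics/s8.png",cv2.resize(f["frame"][110:310,120:380,::-1],None,fx=3,fy=3))
```

```text
False [ 0.08140792  0.91329026 -0.39111666] 25.0167 [0.03758877 0.27611017 0.23487151]
```

View pics/s8.png

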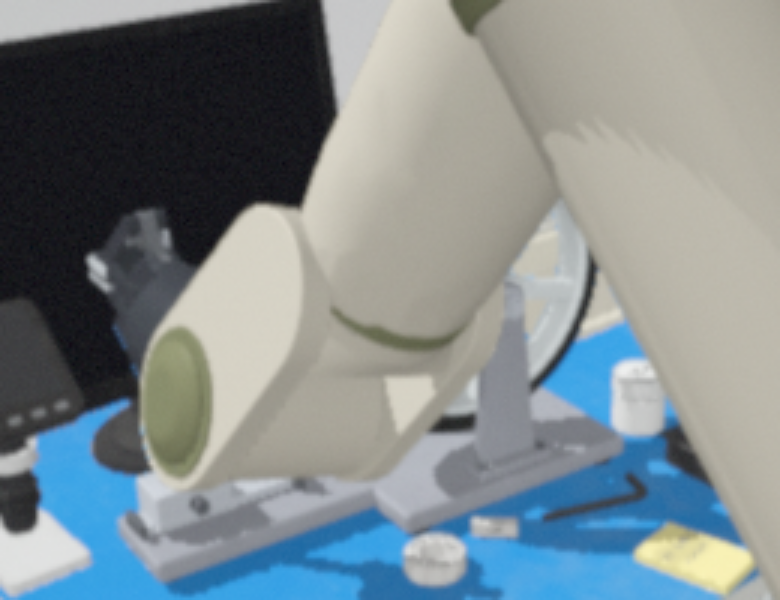

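The gripper is on the column's left (+y) side, with tips at about (97,270) in the crop, touching nothing. Now a guarded push along -y.

Run:
```python
from h import *
from bench import env, kinematics, monitor, eyes
W=lambda x,y,z=.235:O+R@[x,y,z]
for y in (.262,.255,.245,.23,.22,.195):
    g=env.movel(W(.038,y),velocity=.03,frame=Q,guard=6); s=monitor.sense(); print(y,g,(R.T@s["contact_force"]).round(1),R.T@(s["position"]-O),round(s["clock"],1))
    if g: break
```

```text
0.262 False [-0.2 -0.3 -0.3] [0.03804696 0.2618618  0.23500543] 25.7
0.255 False [ 1.  -0.1 -1.2] [0.03803233 0.25476209 0.23499005] 26.1
0.245 False [-0.1  0.3  0.6] [0.03804823 0.24461841 0.23498642] 26.6
0.23 False [-0.8 -0.4  0.3] [0.03805248 0.22971109 0.23501624] 27.2
0.22 False [-0.1  0.7 -0.7] [0.038038   0.21963528 0.23496793] 27.7
0.195 True [0.5 4.2 0.3] [0.03785875 0.20438231 0.23494415] 28.3
```

Run:
```python
from h import *
from bench import env, kinematics, monitor, eyes
W=lambda x,y,z=.235:O+R@[x,y,z]
g=env.movel(W(.038,.200),velocity=.01,frame=Q,guard=6); env.hold(.3); s=monitor.sense(); print(g,(R.T@s["contact_force"]).round(1),R.T@(s["position"]-O))
env.movel(W(.038,.225),velocity=.05,frame=Q)
env.movel(W(-.10,.235),velocity=.15,frame=Q)
env.set_joints([-.9,.2,2.2,2.9,1.3,0]); env.hold(.3)
print(monitor.sense()["clock"])
f=eyes.grab_frame("scene"); brass(f); cv2.imwrite("pics/s9.png",cv2.resize(f["frame"][120:300,140:350,::-1],None,fx=3.3,fy=3.3,interpolation=2))
t=eyes.grab_frame("top"); o=dict(np.load("top.npz"))["frame"]
d=cv2.absdiff(t["frame"],o).max(2); print("moved px near small things / plate front", (d[225:275,200:375]>60).sum())
```

```text
True [ 1.  -0.8 -0.4] [0.0376545  0.20457324 0.23429556]
32.6833
brass 34 [274.7 173.8] 0.0744 -0.7
moved px near small things / plate front 1277
```

View pics/s9.png

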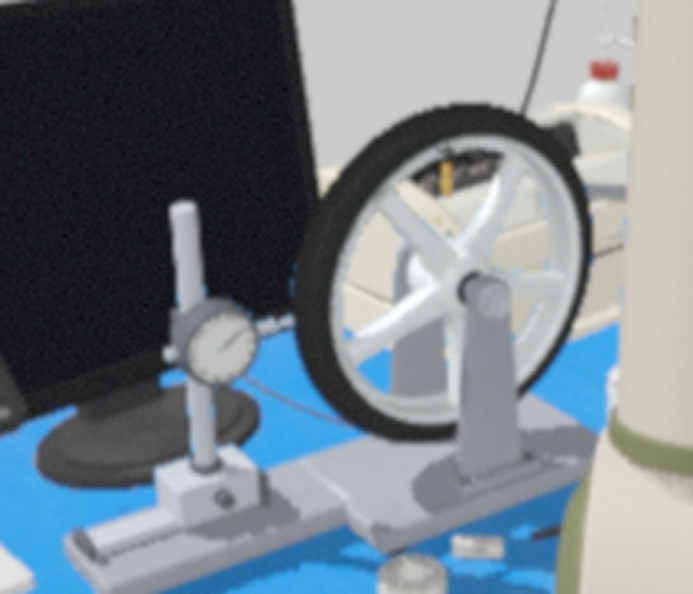

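The valve stem is upright at crop (447,178). The carriage block is flush with the stop plate at (262,488) and the plunger is at the tread. I'll check the travel numerically, then hand in.

Run:
```python
from h import *
from bench import eyes
a=dict(np.load("scene.npz")); b=eyes.grab_frame("scene")
def centre(f,row):   # column middle at an image row (bright, on dark monitor)
    r=cv2.cvtColor(f["frame"],cv2.COLOR_RGB2GRAY)[row,165:215].astype(int); i=np.flatnonzero(r>90)+165; return i.min(),i.max(),(i.min()+i.max())/2
def top(f,lo,hi):
    g=cv2.cvtColor(f["frame"],cv2.COLOR_RGB2GRAY)[170:200,lo:hi]; ys,xs=np.nonzero(g>90); m=ys<=ys.min()+3; return xs[m].mean()+lo,ys.min()+170+1.5
z=np.array([0,0,1.])
ps=[R.T@(plane(f,t,z,.25*z)-O) for f,t in((a,top(a,165,182)),(b,top(b,185,205)))]
print(ps, ps[0]-ps[1])
```

```text
[array([0.02830702, 0.23832824, 0.25      ]), array([0.02779558, 0.18676227, 0.25      ])] [0.00051144 0.05156597 0.        ]
```

```bash
python3 -c "
from bench import job
print(job.hand_in())"
```

```text
the job is handed in; nothing more can be done
None
```

The job is handed in, with no verdict returned: the valve stem measured within about 1° of straight up and the carriage was stopped by its stop, but I did not check numerically that the stand and small things stayed put.

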